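# Bring a cheese press down to contact and add half a turn

## Task

Two screw presses stand on the cheese-room table; one holds the round blue mould, the other a square white one. Turn the crank of the press with the round blue mould clockwise (seen from above) until its plate just meets the mould's white lid, then give it another half turn to load the spring, and let go. Do not turn the crank of the other press, and leave the round mould standing in its place.

Things in the scene. Friction and masses are not known exactly. Their poses are not given: they have to be found in the camera images.
- press_knob (a point): centre of the crank knob of the press with the round blue mould: an upright yellow cylinder, diameter 22 mm, 49 mm tall, about 260 mm above the table, that spins freely on its pin, so a gripper holding it from above can carry it round without turning. It circles level, 65 mm from the axis; the crank arm is 25 mm below this point. About 4 N turns it; it stays where left.
- press_axis (a point): point on that crank's vertical axis, level with the knob's centre. Clockwise from above lowers screw and plate 20 mm per turn; the crank stays at its height. On the axis a threaded rod (18 mm diameter) stands up to 12 mm above this point and sinks. Aluminium beam 45 x 220 mm, its top 45 mm below this point, on two posts 180 mm apart; white base 170 x 210 x 20 mm.
- press_plate (a point): centre of the underside of that press's round steel plate (diameter 90 mm, 12 mm thick), on the crank's axis. It starts 8 to 25 mm above the lid and goes straight down with the screw until it meets the lid, then stands still while its spring is compressed.
- mould_lid (a point): centre of the top face of the rigid white lid (diameter 100 mm) of the round blue mould, 110 mm in diameter and 75 mm tall with its lid, loose on the base of the press under the plate. Contact is when press_plate has come down to this height.
- press_spring (a joint): how far the plate's spring is compressed, in m: 0 until the plate meets the lid, then 0.020 per full turn of the crank (0.010 for half a turn). It shows as a red band, 20 mm long, above the plate, that slides up into the steel sleeve: all of it shows when the spring is free, half of it after half a turn.
- spare_knob (a point): centre of the crank knob of the other, identical press, which holds a square white mould with a wooden lid: its crank must not be turned.
Not all that is in view belongs to the job. Leave any turquoise look-alike of the part that bears mould_lid alone.

How it is judged (in metres and radians):
On the way:
1. the plate has come down onto the lid of the round mould (value of joint press_spring above 0.0007 m and horizontal distance between press_plate and mould_lid below 0.02 m), for 0.02 s.
At the end, for the whole second after the job is handed in: The press with the round mould is at rest 0.3 to 0.7 of a turn past contact (spring compressed 6 to 14 mm); the mould is upright (0.1 rad), its lid within 20 mm of the plate's axis and 15 mm of its start; the other press's knob is within 15 mm of its start (value of joint press_spring between 0.006 and 0.014 m and velocity of joint press_spring between -0.002 and 0.002 m/s and horizontal distance between press_plate and mould_lid below 0.02 m and angle between mould_lid's own z axis and vertical below 0.1 rad and distance of each of mould_lid, spare_knob from where it was at the start of the episode below 0.015 m); the robot touches nothing.
It fails at once if the press is overwound: more than 0.85 of a turn past contact (spring compressed more than 17 mm) (value of joint press_spring above 0.017 m).
It fails at once if the other press's crank is turned (its knob moves more than 20 mm) (distance of spare_knob from where it was at the start of the episode above 0.02 m).
It also fails if it takes over 51 s, if anything falls off the work surface, if the arm or the gripper's body presses on something with over 40 N, if the wrist force passes 120 N, or if a joint passes its speed limit or range.

## Robot

A 7-joint arm with a two-finger parallel gripper is mounted at the origin on the work surface. World frame = base frame: x ahead of the robot, y to its left, z up, the work surface at z = 0. Lengths are in m, angles in degrees, forces in N, time in s.
With the tool pointing down it reaches from about 0.4 to 0.75 m from the base axis. Payload 19.5 kg.
Tool frame: the origin (TCP) lies on the mounting face of the last link; the fingertips stand 173 mm ahead of it and the grasp point (between the pads) lies ahead of it (manip.grip_point_offset is the z of the grasp point in the tool frame, in m); z points along the fingers, y is the direction in which the jaws open and shut (so a half turn about z gives the same grasp; the last joint's range is limited). The gripper opens to 85 mm and grips with 20 to 120 N. Pads are 22 mm wide; open, the fingers measure 114 mm over their backs; the gripper's body (76 mm by 85 mm) begins 54 mm behind the grasp point. The pads swing forward as they close: fully open they stand 13 mm farther back than shut.
Start: joints at [72.324, 40.479, -1.581, 85.061, 1.261, 54.483, -4.326], TCP at [0.152, -0.555, 0.405] pointing down, gripper open.
Joint ranges: [-155.06, 155.06], [-18.47, 123.98], [-90, 86.84], [0, 140.48], [-83.41, 263.41], [0, 116], [-161.91, 161.91]. Speed limits (degrees/s): [108.29, 108.29, 147.25, 147.25, 172.46, 172.46, 172.46].

## Interface

Orientations are given as [roll, pitch, yaw] about the fixed x, y, z axes, in that order (R = Rz(yaw) Ry(pitch) Rx(roll)).
In Python, from rig import manip, eyes gives the robot as it stands. The module is installed in compiled form; this text tells all that it offers.
- The arm moves only by the tool move_arm, never from a script. Its argument "deltas" is a list of rows, each a list of 7 numbers: the turn, a rotation vector about the tool's x, y, z in degrees, then the shift along the tool's x, y, z in cm, then the opening, from -1 (shut) to 1 (fully open). A call has exactly 10 rows; each row shifts and turns the commanded pose from where the row before left it, along the tool's axes as they then stand; what a row does not reach is not made up. A row lasts 1/12 s, in which the tool goes at most 41.7 mm and 7.16 degrees, less where a joint would pass 70% of its speed; a pose out of reach is approached as far as the arm can. A call with a gripper value outside its range is refused whole. The fingers move at their own pace and stop on an object; "force" is the grip in N (left out, the last holds). Time passes only in rows, so rows that do not move let the fingers close, or fill a call up. It gives the time, the measured TCP pose, the force and the opening at its end, in the units of the state.
- manip.sense(): the state, without advancing time (a new reading comes with each control period).
- eyes.camera(name): name is "side" or "top"; returns a dict with "pixels" (400x640x3 uint8, red, green, blue), "depth" (400x640 float32, m along the optical axis (not along the pixel's ray), 0 where there is no reading), "intrinsics" (3x3 intrinsics, pixels), "distortion" ([k1, k2, p1, p2, k3] as OpenCV has them; the pictures are not rectified), "xyz" and "attitude" of the camera in the world. Camera axes: x right, y up, looking along -z (the intrinsics and any distortion apply to the point x, -y, -z); pixel columns grow to the right and rows downward; lengths in m; the calibration is good to about 2 mm. A picture is of the moment at which its call begins.
- manip.hand_in(): hands the job in, once; it reports no verdict.
The state is a dict: "t": time; "q": joint angles; "qvel": joint speeds; "joint_torque": joint torques, N m; "position": TCP position; "eef_rot": TCP orientation; "contact_force": force on the tool from outside, world axes, zero at the start; "moment": the same for the moment, N m; "gripper_width": finger opening in m.
Only numpy, scipy, OpenCV 4.12 (cv2) and the standard library are available. Lean on these libraries where they do the work, as an engineer would, in place of code of your own. Each camera call takes 0.05 s, during which the arm holds its last target. There are 200 camera calls.

## Working session

There is one attempt and no reset: what is moved stays moved. The work goes in short steps, Python scripts to look and compute and a tool call to move; the robot and the scene stay as the last step left them, time stands still between calls to the robot, and variables do not carry over. Pictures are saved under pics/ and viewed, about 8 in all and at most 12, crops included, and the job is handed in when it is done.

Besides the shell and the picture viewer there is one more tool, called after "Request:" by a JSON object that holds its "method" and its "body". move_arm: Moves the arm, as the interface text tells. Its arguments: {"type":"object","properties":{"deltas":{"type":"array"},"force":{"type":"number"}},"required":["deltas"]}

```bash
mkdir -p pics; cat > h.py <<'E'
import numpy as np, cv2
from scipy.spatial.transform import Rotation as R
from rig import manip, eyes
def snap(n,f):
    c=eyes.camera(n); cv2.imwrite('pics/'+f+'.png',c['pixels'][:,:,::-1]); np.savez('pics/'+f+'.npz',**c); return c
def cloud(c):
    K=np.array(c['intrinsics']);D=np.array(c['distortion'],float)
    h,w=c['depth'].shape; u,v=np.meshgrid(np.arange(w),np.arange(h))
    p=cv2.undistortPoints(np.stack([u,v],-1).reshape(-1,1,2).astype(np.float64),K,D).reshape(h,w,2)
    d=c['depth']; X=np.stack([p[...,0]*d,-p[...,1]*d,-d],-1)
    a=np.array(c['attitude']); M=a if a.shape==(3,3) else R.from_euler('xyz',a,degrees=True).as_matrix()
    return X@M.T+np.array(c['xyz'])
E
python3 - <<'E'
from h import *
for n in('side','top'):
    c=snap(n,n+'0'); print(n,c['xyz'],c['attitude'],c['intrinsics'],c['distortion'])
print(manip.sense(),manip.grip_point_offset)
E
```

```text
side [-0.23443836  0.59674982  0.93072499] [  47.91350974    1.1908037  -128.15336528] [[387.50470733   0.         318.36238244]
 [  0.         387.50470733 198.88307298]
 [  0.           0.           1.        ]] [-0.00267897  0.          0.          0.          0.        ]
top [0.24435842 0.05316614 1.21330909] [ 12.13483402   0.21284378 -84.49482907] [[434.59451029   0.         316.4387403 ]
 [  0.         434.59451029 188.02945807]
 [  0.           0.           1.        ]] [-0.09316955  0.          0.          0.          0.        ]
{'t': 0.1, 'q': array([72.32290284, 40.5107396 , -1.579513  , 85.0808717 ,  1.26019167,
       54.48354726, -4.32448339]), 'qvel': array([-0.05948091, -0.03465143, -0.02037528, -0.0478114 ,  0.13740204,
        0.00671406, -0.02039553]), 'joint_torque': array([ 1.69593503e-03, -8.84291482e+01,  1.23668019e+00, -2.36454785e+01,
        1.70657242e-02,  5.06634751e-03,  5.32795491e-05]), 'position': array([ 0.15158057, -0.5545942 ,  0.40427426]), 'eef_rot': array([-1.79942256e+02,  3.36604313e-03,  1.52868282e+01]), 'contact_force': array([ 0.71826835,  0.32661256, -0.29302289]), 'moment': array([ 0.00293764,  0.00621431, -0.03455148]), 'gripper_width': 0.08520935196651822} 0.1547
```

View pics/side0.png

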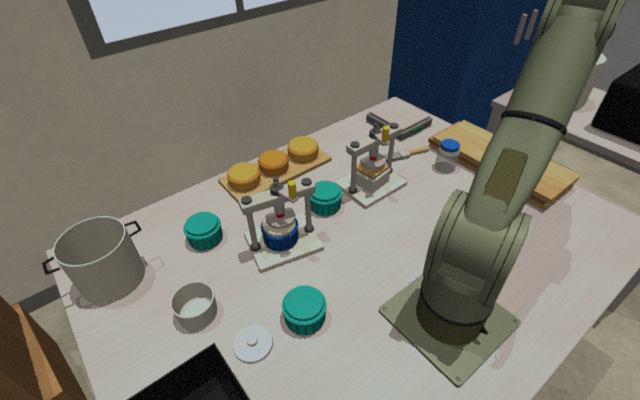

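View pics/top0.png

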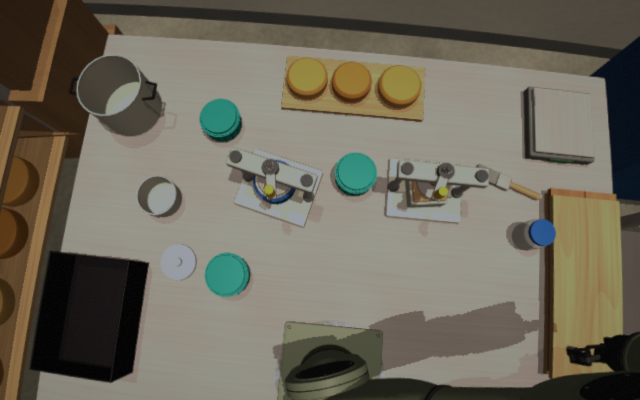

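The round blue mould's press is at side (280,215) and top (270,180). Its knob is at side (292,188) and top (269,190). The white-mould press is further right, with its knob at top (442,192). Next I measure.

```bash
python3 - <<'E'
from h import *
for n,boxes in(('side0',[(270,165,310,210),(370,115,400,150)]),('top0',[(250,175,290,205),(425,175,460,205)])):
    c=dict(np.load(f'pics/{n}.npz')); P=cloud(c); hsv=cv2.cvtColor(c['pixels'],cv2.COLOR_RGB2HSV)
    for b in boxes:
        m=np.zeros(hsv.shape[:2],bool); m[b[1]:b[3],b[0]:b[2]]=1
        y=m&(hsv[...,0]>22)&(hsv[...,0]<34)&(hsv[...,1]>170)&(c['depth']>0)
        q=P[y]; top=q[q[:,2]>np.percentile(q[:,2],90)-.006]
        print(n,b,len(q),'med',np.median(q,0).round(4),'zmax',np.percentile(q[:,2],[5,95]).round(4),'top',np.mean(top,0).round(4),len(top))
# beam of press: z 0.19..0.235 in top view
c=dict(np.load('pics/top0.npz'));P=cloud(c)
for b in[(222,140,330,215)]:
    q=P[b[1]:b[3],b[0]:b[2]].reshape(-1,3)
    h=np.histogram(q[:,2],np.arange(0,.31,.01)); print(list(zip((h[1][:-1]*100).round().astype(int),h[0])))
    bm=q[(q[:,2]>.2)&(q[:,2]<.235)]; r=cv2.minAreaRect((bm[:,:2]*1000).astype(np.float32)); print('beam',r,np.median(bm[:,2]))
    ba=q[(q[:,2]>.012)&(q[:,2]<.03)]; print('base',cv2.minAreaRect((ba[:,:2]*1000).astype(np.float32)),np.median(ba[:,2]))
ims=[]
for n,b in(('side0',(230,165,330,275)),('top0',(220,140,330,230))):
    im=cv2.imread(f'pics/{n}.png')[b[1]:b[3],b[0]:b[2]]; ims.append(cv2.resize(im,(400,400),interpolation=cv2.INTER_CUBIC))
cv2.imwrite('pics/crop0.png',np.hstack(ims))
E
```

```text
side0 (270, 165, 310, 210) 96 med [0.4253 0.1845 0.2717] zmax [0.2442 0.2874] top [0.4297 0.1827 0.2853] 34
side0 (370, 115, 400, 150) 66 med [ 0.4596 -0.1956  0.2676] zmax [0.2455 0.2866] top [ 0.463  -0.1966  0.2849] 18
top0 (250, 175, 290, 205) 16 med [0.4231 0.1767 0.282 ] zmax [0.2761 0.2877] top [0.4247 0.1784 0.2844] 11
top0 (425, 175, 460, 205) 14 med [ 0.4565 -0.1948  0.2816] zmax [0.2735 0.285 ] top [ 0.4589 -0.195   0.2829] 10
[(np.int64(0), np.int64(2029)), (np.int64(1), np.int64(779)), (np.int64(2), np.int64(1005)), (np.int64(3), np.int64(94)), (np.int64(4), np.int64(30)), (np.int64(5), np.int64(27)), (np.int64(6), np.int64(14)), (np.int64(7), np.int64(52)), (np.int64(8), np.int64(187)), (np.int64(9), np.int64(99)), (np.int64(10), np.int64(7)), (np.int64(11), np.int64(30)), (np.int64(12), np.int64(173)), (np.int64(13), np.int64(0)), (np.int64(14), np.int64(0)), (np.int64(15), np.int64(0)), (np.int64(16), np.int64(0)), (np.int64(17), np.int64(0)), (np.int64(18), np.int64(7)), (np.int64(19), np.int64(65)), (np.int64(20), np.int64(69)), (np.int64(21), np.int64(1172)), (np.int64(22), np.int64(271)), (np.int64(23), np.int64(284)), (np.int64(24), np.int64(22)), (np.int64(25), np.int64(22)), (np.int64(26), np.int64(51)), (np.int64(27), np.int64(10)), (np.int64(28), np.int64(77)), (np.int64(29), np.int64(0))]
beam ((468.83087158203125, 196.00070190429688), (220.247802734375, 96.62326049804688), 76.51464080810547) 0.216119572707707
base ((505.50860595703125, 236.52691650390625), (306.74945068359375, 169.11521911621094), 76.30831909179688) 0.020450234161464964
```

View pics/crop0.png

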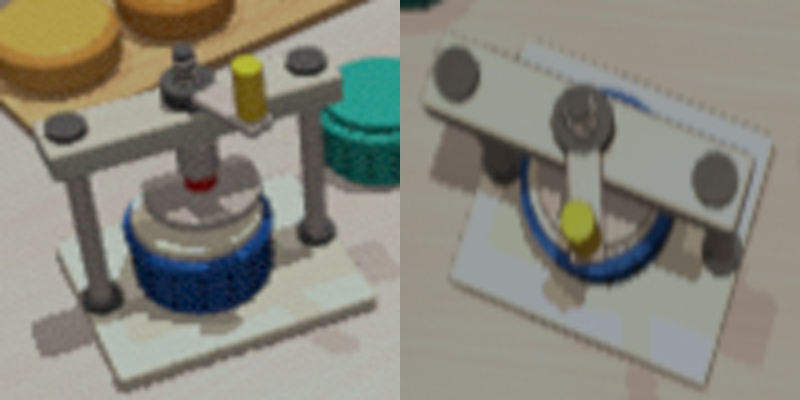

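```bash
python3 - <<'E'
from h import *
for n,b in(('top0',(222,140,330,215)),('side0',(230,165,330,275))):
    c=dict(np.load(f'pics/{n}.npz'));P=cloud(c)
    q=P[b[1]:b[3],b[0]:b[2]].reshape(-1,3); rgb=c['pixels'][b[1]:b[3],b[0]:b[2]].reshape(-1,3)
    r=lambda lo,hi:q[(q[:,2]>lo)&(q[:,2]<hi)]
    print(n,'beam',cv2.minAreaRect((r(.2105,.2205)[:,:2]*1000).astype(np.float32)),np.median(r(.2105,.2205),0))
    d=r(.262,.28); d=d[d[:,0]>.455]; print('rod',len(d),d.mean(0),d[:,:2].min(0),d[:,:2].max(0),d[:,2].max())
    d=r(.112,.135);print('plate z',len(d),np.percentile(d[:,2],[5,25,50,75,95]).round(4),(d[:,:2].min(0)+d[:,:2].max(0))/2)
    d=r(.088,.105);print('lid z',len(d),np.percentile(d[:,2],[5,25,50,75,95]).round(4))
    d=r(.225,.243);print('arm/hub z',len(d),d.mean(0))
    hub=d[(d[:,0]>.47)];print('hub',hub.mean(0) if len(hub) else '')
E
```

```text
top0 beam ((493.3421630859375, 190.123291015625), (220.24508666992188, 45.7895393371582), 76.52082824707031) [0.49217871 0.17259945 0.21537614]
rod 29 [0.4927499  0.19025197 0.26421986] [0.4852399 0.1842742] [0.49961377 0.19727629] 0.26666309327235727
plate z 200 [0.1185 0.1211 0.1223 0.1239 0.1258] [0.47772799 0.19323047]
lid z 108 [0.0904 0.0929 0.0949 0.0969 0.0999]
arm/hub z 353 [0.47697074 0.18758015 0.23343647]
hub [0.49117929 0.19342845 0.23344851]
side0 beam ((480.0286560058594, 194.17556762695312), (219.2421875, 82.9161148071289), 77.65983581542969) [0.49574144 0.22300755 0.21584194]
rod 20 [0.49601238 0.189789   0.26473293] [0.48905437 0.18262245] [0.50506418 0.19618576] 0.266551272652894
plate z 529 [0.1159 0.1217 0.1234 0.1246 0.1287] [0.49585458 0.1919113 ]
lid z 300 [0.0897 0.094  0.0959 0.0973 0.1   ]
arm/hub z 269 [0.47126596 0.19133723 0.23295904]
hub [0.4914288  0.19888396 0.23296184]
```

Request:
{"method": "move_arm", "body": {"deltas": [[0,0,-7,0,0,-1.5,0.1],[0,0,-7,0,0,-1.5,0.1],[0,0,-7,0,0,-1.5,0.1],[0,0,-7,0,0,-1.5,0.1],[0,0,-7,0,0,-1.5,0.1],[0,0,-7,0,0,-1.5,0.1],[0,0,-7,0,0,-1.5,0.1],[0,0,-7,0,0,-1.5,0.1],[0,0,-7,0,0,-1.5,0.1],[0,0,-7,0,0,-1.5,0.1]], "force": 50}}

```text
t: 0.93
position: [0.1515, -0.5546, 0.5552]
eef_rot: [-180.0, -0.0, 85.6]
contact_force: [-0.2, 0.5, 0.2]
gripper_width: 0.0473
```

Request:
{"method": "move_arm", "body": {"deltas": [[0,0,-4.5,0,0,0,0.1],[0,0,0,2.5,2.5,0,0.1],[0,0,0,2.5,2.5,0,0.1],[0,0,0,2.5,2.5,0,0.1],[0,0,0,2.5,2.5,0,0.1],[0,0,0,2.5,2.5,0,0.1],[0,0,0,2.5,2.5,0,0.1],[0,0,0,2.5,2.5,0,0.1],[0,0,0,2.5,2.5,0,0.1],[0,0,0,2.5,2.5,0,0.1]]}}

```text
t: 1.77
position: [0.3783, -0.3291, 0.5546]
eef_rot: [-180.0, -0.0, 89.8]
contact_force: [-0.4, -0.2, 0.7]
gripper_width: 0.0474
```

Request:
{"method": "move_arm", "body": {"deltas": [[0,0,0,3,1,0,0.1],[0,0,0,3,1,0,0.1],[0,0,0,3,1,0,0.1],[0,0,0,3,1,0,0.1],[0,0,0,3,0.5,0,0.1],[0,0,0,3,0,0,0.1],[0,0,0,3,0,0,0.1],[0,0,0,3,0,0,0.1],[0,0,0,3,0,0,0.1],[0,0,0,3,0,0,0.1]]}}

```text
t: 2.6
position: [0.4232, -0.0293, 0.5547]
eef_rot: [-180.0, 0.0, 89.8]
contact_force: [0.8, 0.1, 0.2]
gripper_width: 0.047
```

Request:
{"method": "move_arm", "body": {"deltas": [[0,0,0,3,0.1,0,0.1],[0,0,0,3,0.1,0,0.1],[0,0,0,3,0.1,0,0.1],[0,0,0,3,0.1,0,0.1],[0,0,0,3,0.1,0,0.1],[0,0,0,3,0,0,0.1],[0,0,0,3,0,1.5,0.1],[0,0,0,0,0,3,0.1],[0,0,0,0,0,2,0.1],[0,0,0,0,0,0,0.1]]}}

```text
t: 3.43
position: [0.4291, 0.1793, 0.4868]
eef_rot: [-179.7, 0.1, 89.8]
contact_force: [0.7, -1.1, 0.1]
gripper_width: 0.0468
```

```bash
python3 - <<'E'
from h import *
print(manip.sense()['position'])
a=snap('side','s1')['pixels'][130:260,220:340]; b=snap('top','t1')['pixels'][120:240,200:340]
cv2.imwrite('pics/c1.png',np.hstack([cv2.resize(x,(400,400),interpolation=cv2.INTER_CUBIC) for x in(a,b)])[:,:,::-1])
E
```

```text
[0.4290598  0.17925325 0.48681417]
```

View pics/c1.png

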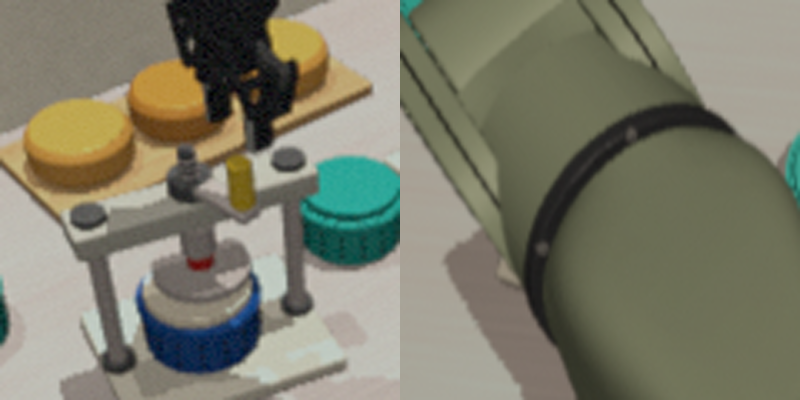

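Side view: the gripper straddles the knob (crop 240,180) and the press stays visible; the top view is blocked by the arm. I descend and grip.

Request:
{"method": "move_arm", "body": {"deltas": [[0,0,0,0.1,0,1,0.1],[0,0,0,0,0,1.2,0.1],[0,0,0,0,0,1.2,0.1],[0,0,0,0,0,1.2,0.1],[0,0,0,0,0,1.2,0.1],[0,0,0,0,0,0.7,0.1],[0,0,0,0,0,0,0.1],[0,0,0,0,0,0,-1],[0,0,0,0,0,0,-1],[0,0,0,0,0,0,-1]], "force": 50}}

```text
t: 4.37
position: [0.4304, 0.1804, 0.4261]
eef_rot: [179.7, -0.1, 89.7]
contact_force: [9.5, 0.6, 5.1]
gripper_width: 0.021
```

Request:
{"method": "move_arm", "body": {"deltas": [[0,0,0,0,0,0,-1],[0,0,0,0,0,0,-1],[0,0,0,0,0,0,-1],[0,0,0,0,0,0,-1],[0,0,0,0,0,0,-1],[0,0,0,0,0,0,-1],[0,0,0,0,0,0,-1],[0,0,0,0,0,0,-1],[0,0,0,0,0,0,-1],[0,0,0,0,0,0,-1]], "force": 50}}

```text
t: 5.2
position: [0.4304, 0.1804, 0.4261]
eef_rot: [179.7, -0.1, 89.7]
contact_force: [9.7, -0.0, 5.8]
gripper_width: 0.0208
```

```bash
python3 - <<'E'
from h import *
s=manip.sense();print(s['position'],s['gripper_width'],s['contact_force'])
a=snap('side','s2')['pixels'][130:260,220:340]
cv2.imwrite('pics/c2.png',cv2.resize(a,(500,500),interpolation=cv2.INTER_CUBIC)[:,:,::-1])
# circle plan: axis, 10 deg rows clockwise from angle a0
ax=np.array([.493,.190]);p=s['position'][:2];d=p-ax;print('r',np.hypot(*d),'ang',np.degrees(np.arctan2(d[1],d[0])))
a0=np.degrees(np.arctan2(d[1],d[0]))
th=np.radians(a0-np.arange(0,361,6)); c=.065*np.stack([np.sin(th),np.cos(th)],1)*100
for i,r in enumerate(np.diff(c,axis=0).round(2)): print(i,r,end=';')
E
```

```text
[0.43036243 0.18043135 0.42610973] 0.020785359826764223 [ 9.73250900e+00 -8.95772222e-03  5.77946920e+00]
r 0.06336422246286627 ang -171.31451910050833
0 [ 0.68 -0.07];1 [0.68 0.  ];2 [0.68 0.07];3 [0.66 0.15];4 [0.65 0.21];5 [0.62 0.28];6 [0.59 0.34];7 [0.55 0.4 ];8 [0.5  0.46];9 [0.45 0.51];10 [0.4  0.55];11 [0.34 0.59];12 [0.27 0.62];13 [0.21 0.65];14 [0.14 0.67];15 [0.07 0.68];16 [-0.    0.68];17 [-0.07  0.68];18 [-0.15  0.66];19 [-0.21  0.65];20 [-0.28  0.62];21 [-0.34  0.59];22 [-0.4   0.55];23 [-0.46  0.5 ];24 [-0.51  0.45];25 [-0.55  0.4 ];26 [-0.59  0.34];27 [-0.62  0.27];28 [-0.65  0.21];29 [-0.67  0.14];30 [-0.68  0.07];31 [-0.68 -0.  ];32 [-0.68 -0.07];33 [-0.66 -0.15];34 [-0.65 -0.21];35 [-0.62 -0.28];36 [-0.59 -0.34];37 [-0.55 -0.4 ];38 [-0.5  -0.46];39 [-0.45 -0.51];40 [-0.4  -0.55];41 [-0.34 -0.59];42 [-0.27 -0.62];43 [-0.21 -0.65];44 [-0.14 -0.67];45 [-0.07 -0.68];46 [ 0.   -0.68];47 [ 0.07 -0.68];48 [ 0.15 -0.66];49 [ 0.21 -0.65];50 [ 0.28 -0.62];51 [ 0.34 -0.59];52 [ 0.4  -0.55];53 [ 0.46 -0.5 ];54 [ 0.51 -0.45];55 [ 0.55 -0.4 ];56 [ 0.59 -0.34];57 [ 0.62 -0.27];58 [ 0.65 -0.21];59 [ 0.67 -0.14];
```

View pics/c2.png

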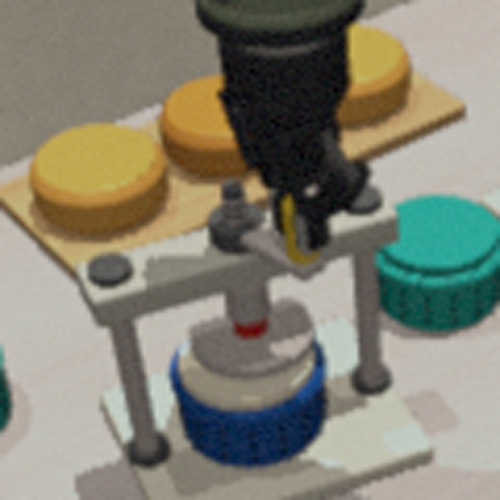

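Knob gripped: the fingers read 20.8 mm, and the fitted radius is about 64 mm. I start turning clockwise at 6° per row.

Request:
{"method": "move_arm", "body": {"deltas": [[0,0,0,0.68,0.03,0,-1],[0,0,0,0.68,0,0,-1],[0,0,0,0.68,0.07,0,-1],[0,0,0,0.66,0.15,0,-1],[0,0,0,0.65,0.21,0,-1],[0,0,0,0.62,0.28,0,-1],[0,0,0,0.59,0.34,0,-1],[0,0,0,0.55,0.4,0,-1],[0,0,0,0.5,0.46,0,-1],[0,0,0,0.45,0.51,0,-1]]}}

```text
t: 6.08
position: [0.4544, 0.2408, 0.4261]
eef_rot: [179.9, -0.0, 89.8]
contact_force: [-0.1, -5.1, 11.5]
gripper_width: 0.0206
```

Request:
{"method": "move_arm", "body": {"deltas": [[0,0,0,0.4,0.55,0,-1],[0,0,0,0.34,0.59,0,-1],[0,0,0,0.27,0.62,0,-1],[0,0,0,0.21,0.65,0,-1],[0,0,0,0.14,0.67,0,-1],[0,0,0,0.07,0.68,0,-1],[0,0,0,0,0.68,0,-1],[0,0,0,-0.07,0.68,0,-1],[0,0,0,-0.15,0.66,0,-1],[0,0,0,-0.21,0.65,0,-1]]}}

```text
t: 6.92
position: [0.5185, 0.2509, 0.4262]
eef_rot: [179.9, -0.1, 89.8]
contact_force: [-3.9, 1.1, 10.0]
gripper_width: 0.0203
```

Request:
{"method": "move_arm", "body": {"deltas": [[0,0,0,-0.28,0.62,0,-1],[0,0,0,-0.34,0.59,0,-1],[0,0,0,-0.4,0.55,0,-1],[0,0,0,-0.46,0.5,0,-1],[0,0,0,-0.51,0.45,0,-1],[0,0,0,-0.55,0.4,0,-1],[0,0,0,-0.59,0.34,0,-1],[0,0,0,-0.62,0.27,0,-1],[0,0,0,-0.65,0.21,0,-1],[0,0,0,-0.67,0.14,0,-1]]}}

```text
t: 7.75
position: [0.5594, 0.1999, 0.4263]
eef_rot: [179.8, -0.2, 89.8]
contact_force: [3.5, 4.3, 6.5]
gripper_width: 0.0207
```

```bash
cat >> h.py <<'E'
def chk(f):
    c=snap('side',f);P=cloud(c);b=(230,165,330,275);q=P[b[1]:b[3],b[0]:b[2]].reshape(-1,3)
    hsv=cv2.cvtColor(c['pixels'],cv2.COLOR_RGB2HSV)[b[1]:b[3],b[0]:b[2]].reshape(-1,3)
    red=((hsv[:,0]<6)|(hsv[:,0]>172))&(hsv[:,1]>130)&(q[:,2]>.08)&(q[:,2]<.19)
    r=np.hypot(q[:,0]-.494,q[:,1]-.190)
    pl=q[(r<.042)&(q[:,2]>.098)&(q[:,2]<.135)]
    print(f,'red n',red.sum(),'z',np.percentile(q[red][:,2],[5,50,95]).round(4) if red.any() else '','plate z med',np.median(pl[:,2]).round(4),len(pl))
    return c
E
python3 - <<'E'
import h
from h import *
s=manip.sense();print(s['t'],s['position'],s['contact_force'])
c0=dict(np.load('pics/s2.npz')); snap0=h.snap
h.snap=lambda n,f:dict(np.load(f'pics/{f}.npz'))
chk('side0');chk('s1');chk('s2'); h.snap=snap0
c=chk('s3')
a=c['pixels'][130:260,220:340]
cv2.imwrite('pics/c3.png',cv2.resize(a,(500,500),interpolation=cv2.INTER_CUBIC)[:,:,::-1])
E
```

```text
7.75 [0.55937454 0.1999233  0.42630654] [3.54043468 4.30278979 6.49720443]
side0 red n 21 z [0.1252 0.1295 0.1381] plate z med 0.1235 383
s1 red n 22 z [0.1239 0.1298 0.1382] plate z med 0.1235 391
s2 red n 22 z [0.1234 0.1289 0.1355] plate z med 0.1233 397
s3 red n 20 z [0.1155 0.1207 0.1254] plate z med 0.1136 397
```

View pics/c3.png

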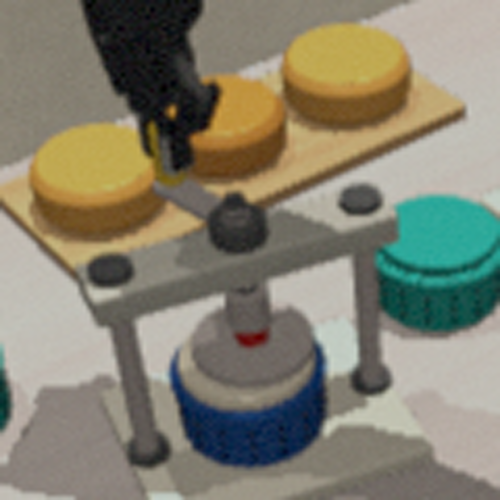

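The plate came down 10 mm for half a turn, as it should, and about 6.5 mm remains. I continue.

Request:
{"method": "move_arm", "body": {"deltas": [[0,0,0,-0.68,0.07,0,-1],[0,0,0,-0.68,0,0,-1],[0,0,0,-0.68,-0.07,0,-1],[0,0,0,-0.66,-0.15,0,-1],[0,0,0,-0.65,-0.21,0,-1],[0,0,0,-0.62,-0.28,0,-1],[0,0,0,-0.59,-0.34,0,-1],[0,0,0,-0.55,-0.4,0,-1],[0,0,0,-0.5,-0.46,0,-1],[0,0,0,-0.45,-0.51,0,-1]]}}

```text
t: 8.63
position: [0.5355, 0.139, 0.4262]
eef_rot: [179.8, -0.1, 89.8]
contact_force: [4.6, 0.9, 8.2]
gripper_width: 0.0208
```

```bash
python3 -c "
from h import *
chk('s4');chk('s4b')"
```

```text
s4 red n 20 z [0.1106 0.1167 0.1214] plate z med 0.1103 399
s4b red n 20 z [0.11   0.1172 0.1207] plate z med 0.11 393
```

Request:
{"method": "move_arm", "body": {"deltas": [[0,0,0,-0.4,-0.55,0,-1],[0,0,0,-0.34,-0.59,0,-1],[0,0,0,-0.27,-0.62,0,-1],[0,0,0,-0.21,-0.65,0,-1],[0,0,0,-0.14,-0.67,0,-1],[0,0,0,-0.07,-0.68,0,-1],[0,0,0,0,-0.68,0,-1],[0,0,0,0.07,-0.68,0,-1],[0,0,0,0.15,-0.66,0,-1],[0,0,0,0.21,-0.65,0,-1]]}}

```text
t: 9.57
position: [0.4711, 0.1295, 0.4262]
eef_rot: [179.8, -0.1, 89.7]
contact_force: [5.4, 1.7, 8.4]
gripper_width: 0.0207
```

```bash
python3 -c "
from h import *
chk('s5');chk('s5b')"
```

```text
s5 red n 15 z [0.111  0.1139 0.1183] plate z med 0.1082 400
s5b red n 15 z [0.1115 0.1147 0.1183] plate z med 0.1084 392
```

Request:
{"method": "move_arm", "body": {"deltas": [[0,0,0,0.28,-0.62,0,-1],[0,0,0,0.34,-0.59,0,-1],[0,0,0,0.4,-0.55,0,-1],[0,0,0,0.46,-0.5,0,-1],[0,0,0,0.51,-0.45,0,-1],[0,0,0,0.55,-0.4,0,-1],[0,0,0,0.59,-0.34,0,-1],[0,0,0,0.62,-0.27,0,-1],[0,0,0,0.65,-0.21,0,-1],[0,0,0,0.67,-0.14,0,-1]]}}

```text
t: 10.5
position: [0.4307, 0.1804, 0.4261]
eef_rot: [179.8, -0.0, 89.7]
contact_force: [5.6, -2.9, 9.5]
gripper_width: 0.0211
```

```bash
python3 - <<'E'
from h import *
cs=[chk(f's6{i}') for i in range(4)]
import h; h.snap=lambda n,f:dict(np.load(f'pics/{f}.npz'))
f=lambda n:cv2.resize(h.snap('',n)['pixels'][195:245,255:305],(400,400),interpolation=cv2.INTER_CUBIC)
cv2.imwrite('pics/c6.png',np.hstack([f('s4'),f('s60')])[:,:,::-1])
E
```

```text
s60 red n 13 z [0.1094 0.1135 0.1178] plate z med 0.1085 399
s61 red n 11 z [0.1091 0.1126 0.1169] plate z med 0.1085 393
s62 red n 12 z [0.1105 0.1127 0.119 ] plate z med 0.1087 402
s63 red n 12 z [0.1104 0.1133 0.1174] plate z med 0.1083 396
```

View pics/c6.png

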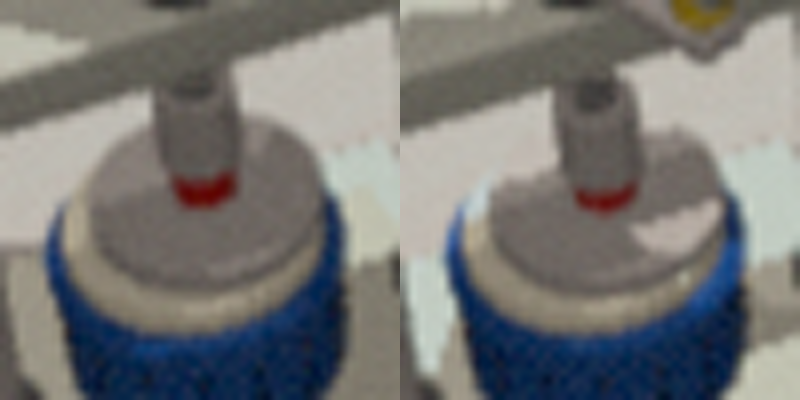

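The plate has stood still at 0.1084 for the last 60°. It travelled 15 mm, so contact was at about 270°, and 5 mm of compression has been done (the red band is shortening). I go on 90° more.

Request:
{"method": "move_arm", "body": {"deltas": [[0,0,0,0.68,-0.07,0,-1],[0,0,0,0.68,0,0,-1],[0,0,0,0.68,0.07,0,-1],[0,0,0,0.66,0.15,0,-1],[0,0,0,0.65,0.21,0,-1],[0,0,0,0.62,0.28,0,-1],[0,0,0,0.59,0.34,0,-1],[0,0,0,0.55,0.4,0,-1],[0,0,0,0.5,0.46,0,-1],[0,0,0,0.45,0.51,0,-1]]}}

```text
t: 11.53
position: [0.4544, 0.2408, 0.4261]
eef_rot: [179.9, 0.0, 89.7]
contact_force: [-1.3, -4.8, 12.5]
gripper_width: 0.0207
```

Request:
{"method": "move_arm", "body": {"deltas": [[0,0,0,0.4,0.55,0,-1],[0,0,0,0.34,0.59,0,-1],[0,0,0,0.27,0.62,0,-1],[0,0,0,0.21,0.65,0,-1],[0,0,0,0.14,0.67,0,-1],[0,0,0,0,0,0,-1],[0,0,0,0,0,0,-1],[0,0,0,0,0,0,-1],[0,0,0,0,0,0,-1],[0,0,0,0,0,0,-1]]}}

```text
t: 12.37
position: [0.4853, 0.2543, 0.4262]
eef_rot: [179.9, -0.1, 89.8]
contact_force: [2.4, -0.9, 7.6]
gripper_width: 0.021
```

```bash
python3 - <<'E'
from h import *
[chk(f's7{i}') for i in range(3)]
E
```

```text
s70 red n 3 z [0.1105 0.1124 0.1131] plate z med 0.1085 406
s71 red n 2 z [0.107  0.1103 0.1136] plate z med 0.1087 400
s72 red n 2 z [0.1104 0.1111 0.1118] plate z med 0.1086 403
```

Request:
{"method": "move_arm", "body": {"deltas": [[0,0,0,0,0,0,0.1],[0,0,0,0,0,0,0.1],[0,0,0,0,0,0,0.1],[0,0,0,0,0,0,0.1],[0,0,0,0,0,0,0.1],[0,0,0,0,0,0,0.1],[0,0,0,0,0,-1,0.1],[0,0,0,0,0,-2,0.1],[0,0,0,0,0,-2,0.1],[0,0,0,0,0,-3,0.1]]}}

```text
t: 13.35
position: [0.4848, 0.2541, 0.5045]
eef_rot: [-179.9, 0.1, 89.8]
contact_force: [-0.0, 0.7, 0.3]
gripper_width: 0.0471
```

Request:
{"method": "move_arm", "body": {"deltas": [[0,0,0,0,0,-3,0.1],[0,0,0,0,0,-2,0.1],[0,0,0,0,0,-1,0.1],[0,0,0,0,0,0,0.1],[0,0,0,0,0,0,0.1],[0,0,0,0,0,0,0.1],[0,0,0,0,0,0,0.1],[0,0,0,0,0,0,0.1],[0,0,0,0,0,0,0.1],[0,0,0,0,0,0,0.1]]}}

```text
t: 14.18
position: [0.485, 0.2543, 0.5645]
eef_rot: [-180.0, 0.0, 89.8]
contact_force: [0.9, 0.7, -0.4]
gripper_width: 0.0468
```

```bash
python3 - <<'E'
from h import *
for i in range(2): c=chk(f's8{i}')
s=manip.sense();print(s['t'],s['position'],s['contact_force'],s['gripper_width'])
P=cloud(c);hsv=cv2.cvtColor(c['pixels'],cv2.COLOR_RGB2HSV)
y=(hsv[...,0]>22)&(hsv[...,0]<34)&(hsv[...,1]>170)&(c['depth']>0)&(P[...,2]>.235)&(P[...,2]<.295)
for w in(y&(P[...,1]>.1),y&(P[...,1]<-.1)):
    q=P[w];t=q[q[:,2]>np.percentile(q[:,2],90)-.006];print(len(q),t.mean(0))
a=c['pixels'][110:270,220:400]
cv2.imwrite('pics/c8.png',cv2.resize(a,(675,600),interpolation=cv2.INTER_CUBIC)[:,:,::-1])
E
```

```text
s80 red n 2 z [0.1098 0.1103 0.1108] plate z med 0.1085 400
s81 red n 2 z [0.1099 0.1104 0.1108] plate z med 0.1086 402
14.2833 [0.48495913 0.25429667 0.56460561] [-0.51878665  0.40280998  0.16613869] 0.04698036096896811
107 [0.48373182 0.25639201 0.28533455]
70 [ 0.46224898 -0.19701947  0.28450594]
```

View pics/c8.png

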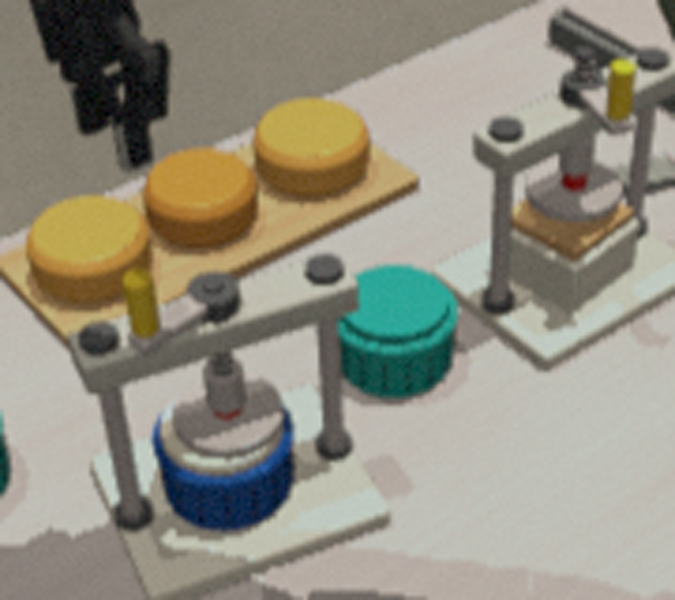

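The arm is clear, the knob rests where I left it, the spare knob is unmoved and the mould is in place.

```bash
python3 -c "
from rig import manip
print(manip.hand_in())"
```

```text
the job is handed in; nothing more can be done
None
```

I gripped the yellow knob of the round-blue-mould press and turned it clockwise about 450° (1.25 turns). I then let go, lifted the gripper clear and handed the job in at about 14 s of robot time; the hand-in gives no verdict.

- **Contact and load:** The plate came down 15 mm and then stood still from about 270° on. That leaves about half a turn, or 10 mm, of spring compression.
- **Red band:** It agrees only roughly. Its pixel count fell from 21 to 2, and the steep side view hides part of the band under the sleeve. One reading at 300° suggested about 1.5 mm more compression than the plate travel did. Even with that, the load is within the 6–14 mm allowed.
- **After release:** The plate height did not change and the knob stayed where I left it. The mould looked upright and in place in the side view, though I did not measure its shift. The spare knob was within 1 mm of its start, and the contact force was near zero.

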